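# Clear a left-on channel of the detector bias box before power-up

## Robot

A 6-joint arm with a two-finger parallel gripper is mounted at the origin on a cart in front of the work surface, level with it; the furniture and walls round the work are solid. World frame = base frame: x ahead of the robot, y to its left, z up, the work surface at z = 0. Lengths are in m, angles in rad, forces in N, time in s.
With the tool pointing down it reaches from about 0.15 to 0.775 m from the base axis. Payload 6.1 kg.
Tool frame: the origin (TCP) lies on the centre line of the jaws, within the pads' length; the fingertips stand bot.tcp_to_tips ahead of it and the grasp point (between the pads) lies 8 mm behind it (bot.tcp_to_tips is the distance from the TCP to the fingertips, in m); z points along the fingers, y is the line along which they close (so a half turn about z gives the same grasp; the last joint's range is limited). The gripper opens to 85 mm and grips with 20 to 120 N. Pads are 22 mm wide; open, the fingers measure 114 mm over their backs; the gripper's body (76 mm by 85 mm) begins 54 mm behind the grasp point. The pads swing forward as they close: fully open they stand 13 mm farther back than shut.
Start: joints at [-1.315, 0.126, -0.04, 1.405, 0, 1.571], TCP at [0.133, -0.508, 0.242] pointing down, gripper open.
Joint ranges: [-2.72, 2.72], [-0.95, 1.95], [-1.27, 1.35], [-1.78, 2.02], [-1.46, 1.47], [-3.14, 3.14]. Speed limits (rad/s): [2.39, 2.39, 3.01, 3.14, 3.14, 3.14].

## Interface

Orientations are given as a unit quaternion [w, x, y, z].
In Python, from workcell import bot gives the robot as it stands. The module is installed in compiled form; this text tells all that it offers.
- The arm moves only by the tool send_rows, never from a script. Its argument "rows" is a list of rows, each an object with "turn": the turn, a rotation vector about the tool's x, y, z in rad, a list of three; "xyz": the shift along the tool's x, y, z in mm, a list of three; "hand": the opening, from -1 (shut) to 1 (fully open). In form: [{"turn": [rx, ry, rz], "xyz": [tx, ty, tz], "hand": hand}, ...]. A call has exactly 5 rows; each row shifts and turns the commanded pose from where the row before left it, along the tool's axes as they then stand; what a row does not reach is not made up. A row lasts 1/8 s, in which the tool goes at most 62.5 mm and 10.7 degrees, less where a joint would pass 70% of its speed; a pose out of reach is approached as far as the arm can. A call with a gripper value outside its range is refused whole. The fingers move at their own pace and stop on an object; "newtons" is the grip in N (left out, the last holds). Time passes only in rows, so rows that do not move let the fingers close, or fill a call up. It gives the time, the measured TCP pose, the force, the opening and the grip force at its end, in the units of the state.
- bot.read_state(): the state, without advancing time (a new reading comes with each control period).
- bot.snapshot(name): name is "side" or "top"; returns the picture (420x560x3 uint8, red, green, blue); there is no depth.
- bot.camera_model(name): a dict with "vertical_fov" (degrees; the focal length in pixels is half the picture's height over the tangent of half this angle, whatever the lens; pixels are square), "cx", "cy" (the principal point, pixels), "dist_coeffs" ([k1, k2, p1, p2, k3] as OpenCV has them; the pictures are not rectified), "eye" and "orientation" of the camera in the world. Camera axes: x right, y down, z forward; pixel columns grow to the right and rows downward; lengths in m; the calibration is good to about 2 mm. A picture is of the moment at which its call begins. camera_model takes no time and is no camera call.
- bot.finish_job(): hands the job in; it is judged then, once.
The state is a dict: "time_s": time; "joint_pos": joint angles; "qvel": joint speeds; "tau": joint torques, N m; "tool_pos": TCP position; "tool_rot": TCP orientation; "wrist_force": force on the tool from outside, world axes, zero at the start; "ft_torque": the same for the moment, N m; "grip_width": finger opening in m; "grasp_force": force on a finger pad.
Only numpy, scipy, OpenCV 4.12 (cv2) and the standard library are available. Lean on these libraries where they do the work, as an engineer would, in place of code of your own. Each camera call takes 0.05 s, during which the arm holds its last target. There are 200 camera calls.

## Task

The detector bias box on the desk is off and its lamps are dark, but one of its four identical push-push keys was left latched down, and it must be off before the box gets power again. With the fingers closed, tap the four keys lightly one after another, from the left end of the row to the right as you face it, to feel which one is already down; a tap must neither latch a free key nor release the latched one. Then press the latched key fully home and let it spring up, so that all four stand free; grasp nothing and leave the things round the box where they are.

Things in the scene. Friction and masses are not known exactly. Their poses are not given: they have to be found in the camera images.
- bias_box: Control box fixed on the desk: grey case, aluminium top panel, black end cheeks, 134 (x) x 250 (y) x 50 mm high. Origin under its centre on the desk; x points to its back (four metal sockets), y along the key row to its left end, z up. The panel is 50 mm above the desk; the dark lamps behind the keys rise 6 mm from it. The row lies 16 mm in front of the centre line, four keys 50 mm apart.
- channel_a: One of four identical key units, in any place of the row: a white key cap, 28 x 28 mm with a flat top, in a fixed black collar 37 x 37 mm, 3 mm high. Origin at the key's centre in the panel plane (50 mm above the desk), axes as the box's. A free key starts to give at 0.5 N and takes 0.3 N more per mm; the latched one gives only from about 1.6 N; fully home takes about 3 N.
- key_a (a joint): How far the cap of channel_a is down (m). 0: free, top 15 mm above the panel. 0.004: latched, top 11 mm above it. 0.009: fully home, top 6 mm above it, at a firm stop. Pressed fully home and let go, a latched key springs up free and a free key stays latched; after a press of less than 6.5 mm it returns to where it was.
- channel_b: One of four identical key units, in any place of the row: a white key cap, 28 x 28 mm with a flat top, in a fixed black collar 37 x 37 mm, 3 mm high. Origin at the key's centre in the panel plane (50 mm above the desk), axes as the box's. A free key starts to give at 0.5 N and takes 0.3 N more per mm; the latched one gives only from about 1.6 N; fully home takes about 3 N.
- key_b (a joint): How far the cap of channel_b is down (m). 0: free, top 15 mm above the panel. 0.004: latched, top 11 mm above it. 0.009: fully home, top 6 mm above it, at a firm stop. Pressed fully home and let go, a latched key springs up free and a free key stays latched; after a press of less than 6.5 mm it returns to where it was.
- channel_c: One of four identical key units, in any place of the row: a white key cap, 28 x 28 mm with a flat top, in a fixed black collar 37 x 37 mm, 3 mm high. Origin at the key's centre in the panel plane (50 mm above the desk), axes as the box's. A free key starts to give at 0.5 N and takes 0.3 N more per mm; the latched one gives only from about 1.6 N; fully home takes about 3 N.
- key_c (a joint): How far the cap of channel_c is down (m). 0: free, top 15 mm above the panel. 0.004: latched, top 11 mm above it. 0.009: fully home, top 6 mm above it, at a firm stop. Pressed fully home and let go, a latched key springs up free and a free key stays latched; after a press of less than 6.5 mm it returns to where it was.
- channel_d: One of four identical key units, in any place of the row: a white key cap, 28 x 28 mm with a flat top, in a fixed black collar 37 x 37 mm, 3 mm high. Origin at the key's centre in the panel plane (50 mm above the desk), axes as the box's. A free key starts to give at 0.5 N and takes 0.3 N more per mm; the latched one gives only from about 1.6 N; fully home takes about 3 N.
- key_d (a joint): How far the cap of channel_d is down (m). 0: free, top 15 mm above the panel. 0.004: latched, top 11 mm above it. 0.009: fully home, top 6 mm above it, at a firm stop. Pressed fully home and let go, a latched key springs up free and a free key stays latched; after a press of less than 6.5 mm it returns to where it was.
- planchet_tin: A round closed tin, 66 mm across, 24 mm high, standing in front of the box; origin under its centre. To be left alone.
- check_source: A small disc, 25 mm across, 7 mm thick, lying in front of the box; origin under its centre. To be left alone.
- sample_pot: A small pot with a ribbed white screw lid, 50 mm across, 54 mm high, behind the box; origin under its centre. To be left alone.

How it is judged:
On the way, in this order (a step that is already met when the one before it is completed fails the run):
1. the left-hand key is tapped, with the latched key still down (value of joint key_c above 0.003 m and ((y of channel_a in the frame of bias_box between 0.05 and 0.2 m and contact force between the fingers and channel_a above 0.3 N and value of joint key_a above 0.0005 m) or (y of channel_b in the frame of bias_box between 0.05 and 0.2 m and contact force between the fingers and channel_b above 0.3 N and value of joint key_b above 0.0005 m) or (y of channel_c in the frame of bias_box between 0.05 and 0.2 m and contact force between the fingers and channel_c above 0.3 N) or (y of channel_d in the frame of bias_box between 0.05 and 0.2 m and contact force between the fingers and channel_d above 0.3 N and value of joint key_d above 0.0005 m))).
2. the second key is tapped, with the latched key still down (value of joint key_c above 0.003 m and ((y of channel_a in the frame of bias_box between 0 and 0.05 m and contact force between the fingers and channel_a above 0.3 N and value of joint key_a above 0.0005 m) or (y of channel_b in the frame of bias_box between 0 and 0.05 m and contact force between the fingers and channel_b above 0.3 N and value of joint key_b above 0.0005 m) or (y of channel_c in the frame of bias_box between 0 and 0.05 m and contact force between the fingers and channel_c above 0.3 N) or (y of channel_d in the frame of bias_box between 0 and 0.05 m and contact force between the fingers and channel_d above 0.3 N and value of joint key_d above 0.0005 m))).
3. the third key is tapped, with the latched key still down (value of joint key_c above 0.003 m and ((y of channel_a in the frame of bias_box between -0.05 and 0 m and contact force between the fingers and channel_a above 0.3 N and value of joint key_a above 0.0005 m) or (y of channel_b in the frame of bias_box between -0.05 and 0 m and contact force between the fingers and channel_b above 0.3 N and value of joint key_b above 0.0005 m) or (y of channel_c in the frame of bias_box between -0.05 and 0 m and contact force between the fingers and channel_c above 0.3 N) or (y of channel_d in the frame of bias_box between -0.05 and 0 m and contact force between the fingers and channel_d above 0.3 N and value of joint key_d above 0.0005 m))).
4. the right-hand key is tapped, with the latched key still down (value of joint key_c above 0.003 m and ((y of channel_a in the frame of bias_box between -0.2 and -0.05 m and contact force between the fingers and channel_a above 0.3 N and value of joint key_a above 0.0005 m) or (y of channel_b in the frame of bias_box between -0.2 and -0.05 m and contact force between the fingers and channel_b above 0.3 N and value of joint key_b above 0.0005 m) or (y of channel_c in the frame of bias_box between -0.2 and -0.05 m and contact force between the fingers and channel_c above 0.3 N) or (y of channel_d in the frame of bias_box between -0.2 and -0.05 m and contact force between the fingers and channel_d above 0.3 N and value of joint key_d above 0.0005 m))).
5. after the taps, the latched key is pressed home (value of joint key_c above 0.0072 m).
6. it has sprung up (value of joint key_c below 0.0015 m), for 0.2 s.
At the end, for the whole second after the job is handed in: All four keys stand free (each less than 1.5 mm down) and the tin, the disc and the pot are within 10 mm of where they stood (value of joint each of key_a, key_b, key_c, key_d below 0.0015 m and distance of each of planchet_tin, check_source, sample_pot from where it was at the start of the episode below 0.01 m); the robot touches nothing.
It fails at once if a free key is pressed more than 7.2 mm down, so that it can latch (value of joint any of key_a, key_b, key_d above 0.0072 m).
It fails at once if the tin, the disc or the pot is pushed or lifted more than 10 mm (distance of any of planchet_tin, check_source, sample_pot from where it was at the start of the episode above 0.01 m).
It also fails if it takes over 51 s, if anything falls off the work surface, if the arm or the gripper's body presses on something with over 40 N, if the wrist force passes 120 N, or if a joint passes its speed limit or range.

## Working session

There is one attempt and no reset: what is moved stays moved. The work goes in short steps, Python scripts to look and compute and a tool call to move; the robot and the scene stay as the last step left them, time stands still between calls to the robot, and variables do not carry over. Pictures are saved under pics/ and viewed, at most 10 in all, crops included, and the job is handed in when it is done.

Besides the shell and the picture viewer there is one more tool, called after "Request:" as a command line: name --argument value ..., lists and objects as JSON in quotes. send_rows: Moves the arm, as the interface text tells. Its arguments: {"type":"object","properties":{"rows":{"type":"array"},"newtons":{"type":"number"}},"required":["rows"]}

```bash
mkdir -p pics; python3 - <<'E'
from workcell import bot
import cv2
print(bot.read_state(), bot.tcp_to_tips)
for n in("top","side"):
    cv2.imwrite(f"pics/{n}0.png",cv2.cvtColor(bot.snapshot(n),cv2.COLOR_RGB2BGR)); print(bot.camera_model(n))
E
```

```text
{'time_s': 0.0, 'joint_pos': array([-1.31498410e+00,  1.26385420e-01, -4.06195722e-02,  1.40538945e+00,
        2.11140004e-05,  1.57081931e+00]), 'qvel': array([ 4.88999638e-04,  4.50501954e-04,  2.27574798e-04, -9.76070170e-05,
       -1.36529896e-03,  1.03695899e-03]), 'tau': array([-1.61136359e-03, -4.35914361e+01,  3.52926672e+01,  1.73886790e-02,
       -1.02520294e-04,  3.79578768e-08]), 'tool_pos': array([ 0.13274842, -0.50753617,  0.24152031]), 'tool_rot': array([-7.93876562e-04,  9.91832309e-01,  1.27546193e-01, -9.14643643e-05]), 'wrist_force': array([-0.39598495, -0.43908851, -0.16440679]), 'ft_torque': array([-0.0407031 , -0.02500638,  0.00797927]), 'grasp_force': 0.0, 'grip_width': 0.08543692832269917} 0.011
{'vertical_fov': 44.36946195199482, 'cx': 278.7539918396168, 'cy': 207.84907433138358, 'dist_coeffs': array([0.05462374, 0.        , 0.        , 0.        , 0.        ]), 'eye': array([0.40718512, 0.07365472, 0.91171381]), 'orientation': array([-0.06608512,  0.70633863, -0.70193206,  0.06332353])}
{'vertical_fov': 57.95249086803782, 'cx': 284.99332444003136, 'cy': 208.56151020830063, 'dist_coeffs': array([0.00859258, 0.        , 0.        , 0.        , 0.        ]), 'eye': array([ 0.39769981, -0.58312899,  0.61186997]), 'orientation': array([-0.42881207,  0.8957648 , -0.10421378,  0.05352687])}
```

View pics/top0.png

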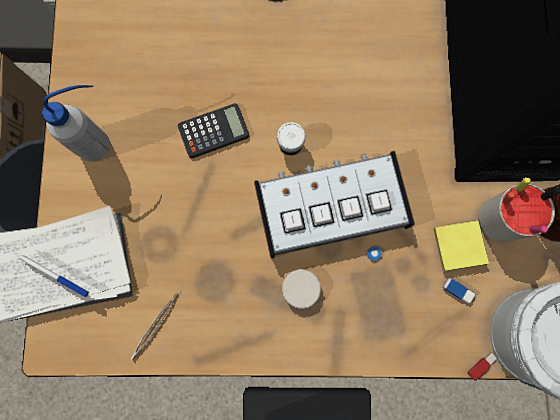

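View pics/side0.png

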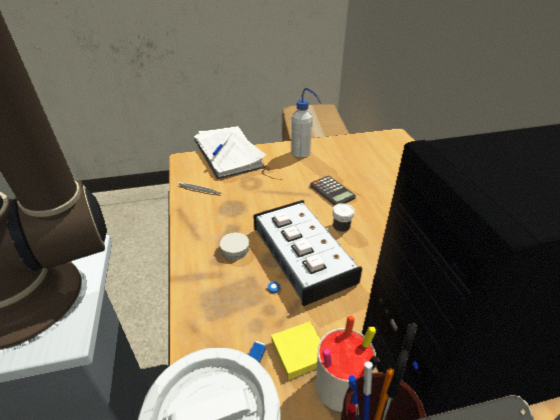

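The top view shows the box with the white keys at about (292,221), (321,215), (349,208) and (379,202). The tin is at (301,289), the disc at (374,255) and the pot at (291,137). The side view agrees, and shows the arm at the left. Next I'll measure the caps.

```bash
cat > h.py <<'E'
from workcell import bot
import cv2, numpy as np
from scipy.spatial.transform import Rotation as R
def ray(n,px,z):
    c=bot.camera_model(n); f=210/np.tan(np.radians(c["vertical_fov"]/2))
    K=np.array([[f,0,c["cx"]],[0,f,c["cy"]],[0,0,1]])
    u=cv2.undistortPoints(np.float64(px).reshape(-1,1,2),K,c["dist_coeffs"])[:,0]
    d=R.from_quat(c["orientation"],scalar_first=True).apply(np.c_[u,np.ones(len(u))])
    return c["eye"]+d*((z-c["eye"][2])/d[:,2])[:,None]
E
python3 - <<'E'
from h import *
for n,seeds in (("top",[(292,221),(321,215),(349,208),(379,202)]),("side",[(283,219),(292,233),(303,247),(315,264)])):
    im=cv2.imread(f"pics/{n}0.png"); v=im.min(2)
    big=[]
    for s in seeds:
        x,y=s; w=v[y-14:y+15,x-14:x+15]
        _,m=cv2.threshold(w,0,255,cv2.THRESH_BINARY+cv2.THRESH_OTSU)
        m=cv2.morphologyEx(m,cv2.MORPH_CLOSE,np.ones((3,3)))
        k,l,st,ce=cv2.connectedComponentsWithStats(m,connectivity=4)
        i=min(range(1,k),key=lambda i:np.hypot(*(ce[i]-14))if st[i,4]>40 else 99)
        c=ce[i]+[x-14,y-14]; big.append(c); print(n,st[i],c)
    P=ray(n,big,0.065); print(P.round(4)); 
    d=P[0]-P[3]; print(np.diff(P[:,:2],axis=0), np.degrees(np.arctan2(-d[0],d[1])))
    x0=230 if n=="top" else 240; y0=140 if n=="top" else 190
    cv2.imwrite(f"pics/{n}c.png",cv2.resize(im[y0:y0+130,x0:x0+190],None,fx=4,fy=4,interpolation=cv2.INTER_CUBIC))
E
```

```text
top [  0   0  29  29 645] [291.05271318 219.45426357]
top [  0   0  29  29 707] [320.76237624 213.99717115]
top [  0   0  29  29 666] [348.80780781 206.26126126]
top [  0   0  29  29 669] [379.16591928 200.41853513]
[[ 0.5446  0.0569  0.065 ]
 [ 0.5541  0.0074  0.065 ]
 [ 0.5675 -0.0395  0.065 ]
 [ 0.5777 -0.0903  0.065 ]]
[[ 0.00952029 -0.04950686]
 [ 0.01340317 -0.0469056 ]
 [ 0.01024042 -0.05079277]] 12.69620433605234
side [  0   0  29  29 599] [284.66110184 219.96661102]
side [  0   0  29  29 631] [293.23930269 233.17591125]
side [  0   0  29  29 612] [304.39542484 246.85947712]
side [  0   0  29  29 609] [316.55665025 264.25615764]
[[ 0.5493  0.0386  0.065 ]
 [ 0.5571 -0.0076  0.065 ]
 [ 0.569  -0.0528  0.065 ]
 [ 0.579  -0.1045  0.065 ]]
[[ 0.00776333 -0.04622479]
 [ 0.01193957 -0.04519433]
 [ 0.01003782 -0.05162726]] 11.745024938228065
```

View pics/topc.png

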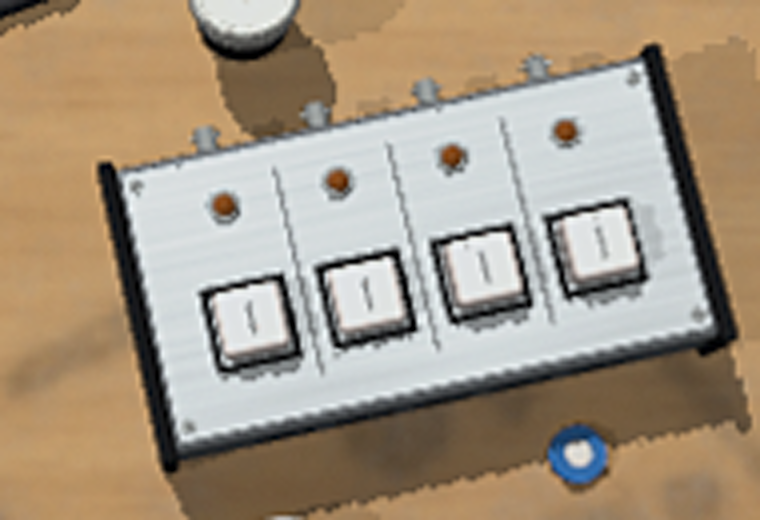

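The crop shows the cap tops at about (252,316), (367,293), (486,267) and (602,240) crop px, with the lamps about 110 px behind them. I'll locate the caps and the obstacles for the approach path.

```bash
python3 - <<'E'
from h import *
px=np.array([(252,315),(367,292),(485,266),(601,240)])/4-.4+[230,140]
P=ray("top",px,.065); print(P.round(4)); 
b=np.array([1.5,.5,-.5,-1.5])
k=np.polyfit(b,P[:,:2],1); ang=np.arctan2(-k[0][0],k[0][1]); print("pitch",np.hypot(*k[0]),"yaw",np.degrees(ang))
u=np.array([-np.sin(ang),np.cos(ang)])*.05
Q=P[:,:2].mean(0)+b[:,None]*u; print("fit",Q.round(4),(P[:,:2]-Q).round(4))
im=cv2.imread("pics/sidec.png")
for nm,t,s in(("kettle",(545,340),(208,405)),("pens",(524,184),(350,325))):
    a=[]
    for z in np.arange(0,.4,.02): a.append((np.hypot(*(ray("top",[t],z)-ray("side",[s],z))[0,:2]),z,ray("top",[t],z)[0].round(3)))
    print(nm,min(a,key=lambda r:r[0]))
# cap check: side view
s=bot.read_state(); M=R.from_quat(s["tool_rot"],scalar_first=True)
print("toolaxes",M.as_matrix().round(3))
for z in(.12,.0):
  print(M.inv().apply(np.r_[Q[0],z]-s["tool_pos"])*1000)
E
```

```text
[[ 0.5465  0.0543  0.065 ]
 [ 0.5565  0.0064  0.065 ]
 [ 0.5678 -0.0429  0.065 ]
 [ 0.5791 -0.0915  0.065 ]]
pitch 0.04988881857816707 yaw 12.666050222712542
fit [[ 0.546   0.0547]
 [ 0.557   0.006 ]
 [ 0.568  -0.0428]
 [ 0.5789 -0.0916]] [[ 0.0004 -0.0004]
 [-0.0005  0.0004]
 [-0.0002 -0.0001]
 [ 0.0002  0.0001]]
kettle (np.float64(0.004022759999584121), np.float64(0.08), array([ 0.357, -0.334,  0.08 ]))
pens (np.float64(0.023036909191825695), np.float64(0.14), array([ 0.589, -0.294,  0.14 ]))
toolaxes [[ 0.967  0.253 -0.   ]
 [ 0.253 -0.967  0.001]
 [-0.    -0.001 -1.   ]]
[ 542.11633595 -439.26636746  122.2347082 ]
[ 542.11866481 -439.08827784  242.23457602]
```

View pics/sidec.png

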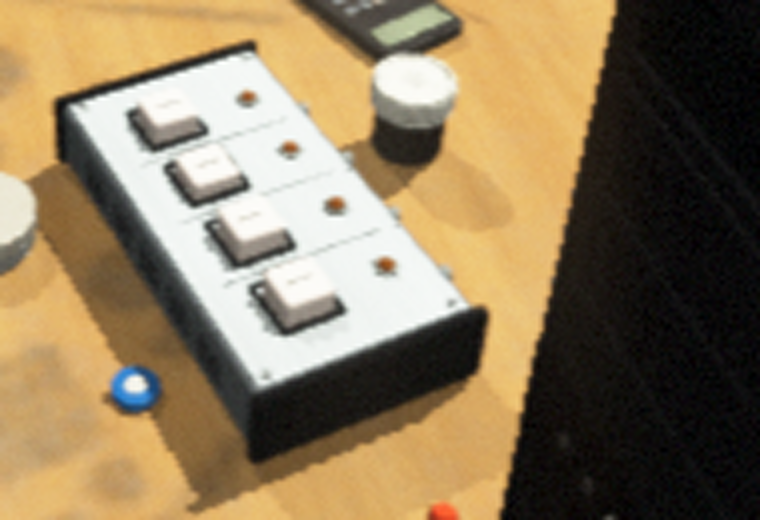

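The side crop confirms the four caps, with no clutter among them. The kettle (z about 0.08) and the pens (about 0.14) lie below the path. I'll move over at the present height with the fingers closing.

Request:
send_rows --rows '[{"turn": [0, 0, 0], "xyz": [20, -16, 0], "hand": -1}, {"turn": [0, 0, 0], "xyz": [36, -29, 0], "hand": -1}, {"turn": [0, 0, 0], "xyz": [36, -29, 0], "hand": -1}, {"turn": [0, 0, 0], "xyz": [36, -29, 0], "hand": -1}, {"turn": [0, 0, 0], "xyz": [36, -29, 0], "hand": -1}]' --newtons 20

```text
time_s: 0.72
tool_pos: [0.2586, -0.3373, 0.242]
tool_rot: [-0.0, 0.992, 0.127, -0.0]
wrist_force: [-0.1, -0.1, 0.4]
grip_width: 0.0002
grasp_force: 0.0
```

Request:
send_rows --rows '[{"turn": [0, 0, 0], "xyz": [36, -29, 0], "hand": -1}, {"turn": [0, 0, 0], "xyz": [36, -29, 0], "hand": -1}, {"turn": [0, 0, 0], "xyz": [36, -29, 0], "hand": -1}, {"turn": [0, 0, 0], "xyz": [36, -29, 0], "hand": -1}, {"turn": [0, 0, 0], "xyz": [36, -29, 0], "hand": -1}]'

```text
time_s: 1.35
tool_pos: [0.3961, -0.1515, 0.2421]
tool_rot: [-0.0, 0.992, 0.128, -0.0]
wrist_force: [0.4, 0.2, 0.3]
grip_width: -0.0001
grasp_force: 0.0
```

Request:
send_rows --rows '[{"turn": [0, 0, 0], "xyz": [36, -29, 0], "hand": -1}, {"turn": [0, 0, 0], "xyz": [36, -29, 0], "hand": -1}, {"turn": [0, 0, 0], "xyz": [36, -29, 0], "hand": -1}, {"turn": [0, 0, 0], "xyz": [36, -29, 0], "hand": -1}, {"turn": [0, 0, 0], "xyz": [36, -29, 0], "hand": -1}]'

```text
time_s: 1.98
tool_pos: [0.5336, 0.0344, 0.2419]
tool_rot: [0.0, 0.992, 0.128, -0.0]
wrist_force: [1.3, -0.7, 0.2]
grip_width: 0.0003
grasp_force: 0.0
```

```bash
cat > g.py <<'E'
from h import *
import sys
Q=np.array([[.546,.0547],[.557,.006],[.568,-.0428],[.5789,-.0916]])
i=int(sys.argv[1]);z=float(sys.argv[2]);s=bot.read_state(); M=R.from_quat(s["tool_rot"],scalar_first=True)
print("t",s["time_s"],"pos",s["tool_pos"].round(4),"F",s["wrist_force"].round(2),"w",s["grip_width"])
print("shift",(M.inv().apply(np.r_[Q[i],z]-s["tool_pos"])*1000).round(1))
T=R.from_euler("z",12.67,degrees=True)*R.from_euler("x",180,degrees=True); print("turn",(M.inv()*T).as_rotvec().round(4))
E
python3 g.py 0 .12
```

```text
t 1.975 pos [0.5336 0.0344 0.2419] F [ 1.28 -0.65  0.16] w 0.00027005784022099817
shift [ 17.3 -16.5 121.9]
turn [0.     0.0006 0.0349]
```

Request:
send_rows --rows '[{"turn": [0, 0, 0], "xyz": [17, -16, 40], "hand": -1}, {"turn": [0, 0, 0], "xyz": [0, 0, 40], "hand": -1}, {"turn": [0, 0, 0.035], "xyz": [0, 0, 40], "hand": -1}, {"turn": [0, 0, 0], "xyz": [0, 0, 0], "hand": -1}, {"turn": [0, 0, 0], "xyz": [0, 0, 0], "hand": -1}]'

```text
time_s: 2.6
tool_pos: [0.5459, 0.0527, 0.1236]
tool_rot: [0.0, 0.994, 0.11, 0.001]
wrist_force: [-0.2, -0.7, 1.5]
grip_width: 0.0003
grasp_force: 0.0
```

```bash
python3 g.py 0 .085; python3 - <<'E'
from h import *
cv2.imwrite("pics/a.png",cv2.resize(cv2.cvtColor(bot.snapshot("side"),cv2.COLOR_RGB2BGR)[150:330,200:400],None,fx=3,fy=3))
f=[bot.read_state()["wrist_force"][2]]
for i in range(6): bot.snapshot("top"); f.append(bot.read_state()["wrist_force"][2])
print(np.round(f,2))
E
```

```text
t 2.6 pos [0.5459 0.0527 0.1236] F [-0.15 -0.67  1.52] w 0.0002923289507232382
shift [ 0.5 -1.9 38.6]
turn [ 0.0001 -0.001   0.    ]
[ 0.19 -0.22 -0.24 -0.57  0.24 -0.72  0.89]
```

View pics/a.png

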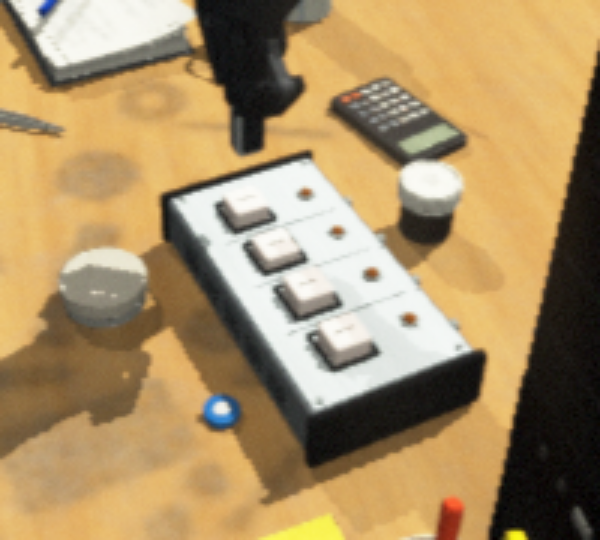

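The fingers are closed, about 50 mm over the left-hand key, and nothing is near the gripper. The force noise is about 0.5 N, so I'll average still readings.

Request:
send_rows --rows '[{"turn": [0, 0, 0], "xyz": [0.5, -1.5, 20], "hand": -1}, {"turn": [0, 0, 0], "xyz": [0, 0, 15], "hand": -1}, {"turn": [0, 0, 0], "xyz": [0, 0, 0], "hand": -1}, {"turn": [0, 0, 0], "xyz": [0, 0, 0], "hand": -1}, {"turn": [0, 0, 0], "xyz": [0, 0, 0], "hand": -1}]'

```text
time_s: 3.58
tool_pos: [0.546, 0.0543, 0.088]
tool_rot: [0.0, 0.994, 0.11, 0.001]
wrist_force: [-0.2, -0.0, 0.6]
grip_width: 0.0001
grasp_force: 0.0
```

```bash
cat > f.py <<'E'
from h import *
import sys
f=[];p=[];t=[]
for i in range(int(sys.argv[1])):
    bot.snapshot("top"); s=bot.read_state(); f.append(s["wrist_force"]); p.append(s["tool_pos"]);t.append(s["tau"][1:4])
print("F",np.mean(f,0).round(2),"sd",np.std(f,0).round(2),"z mm",(np.mean(p,0)*1000).round(2),"tau",np.mean(t,0).round(3),np.std(t,0).round(3))
E
python3 f.py 8; python3 g.py 0 .074
```

```text
F [ 0.02  0.22 -0.03] sd [0.39 0.49 0.31] z mm [545.77  54.31  87.64] tau [-4.7512e+01  3.3580e+01 -1.0000e-03] [0.057 0.032 0.002]
t 3.975 pos [0.5456 0.0543 0.0874] F [-0.27  0.5  -0.09] w -0.00021935288591189226
shift [ 0.5 -0.3 13.4]
turn [ 0.     -0.0001 -0.0003]
```

Request:
send_rows --rows '[{"turn": [0, 0, 0], "xyz": [0, 0, 7], "hand": -1}, {"turn": [0, 0, 0], "xyz": [0, 0, 4], "hand": -1}, {"turn": [0, 0, 0], "xyz": [0, 0, 3], "hand": -1}, {"turn": [0, 0, 0], "xyz": [0, 0, 0], "hand": -1}, {"turn": [0, 0, 0], "xyz": [0, 0, 0], "hand": -1}]'

```text
time_s: 4.6
tool_pos: [0.5455, 0.0543, 0.0734]
tool_rot: [-0.0, 0.994, 0.11, -0.0]
wrist_force: [-0.2, -0.0, 0.7]
grip_width: -0.0002
grasp_force: 0.6
```

```bash
python3 f.py 12
```

```text
F [-0.67  0.05  1.57] sd [0.47 0.34 0.44] z mm [545.59  54.3   73.38] tau [-47.101  33.176  -0.377] [0.03  0.028 0.019]
```

Request:
send_rows --rows '[{"turn": [0, 0, 0], "xyz": [0, 0, -12], "hand": -1}, {"turn": [0, 0, 0], "xyz": [0, 25, 0], "hand": -1}, {"turn": [0, 0, 0], "xyz": [0, 25, 0], "hand": -1}, {"turn": [0, 0, 0], "xyz": [0, 0, 0], "hand": -1}, {"turn": [0, 0, 0], "xyz": [0, 0, 0], "hand": -1}]'

```text
time_s: 5.82
tool_pos: [0.5566, 0.0058, 0.0857]
tool_rot: [-0.0, 0.994, 0.11, 0.0]
wrist_force: [0.1, 0.3, -0.8]
grip_width: 0.0001
grasp_force: 0.0
```

Request:
send_rows --rows '[{"turn": [0, 0, 0], "xyz": [0, 0, 6], "hand": -1}, {"turn": [0, 0, 0], "xyz": [0, 0, 4], "hand": -1}, {"turn": [0, 0, 0], "xyz": [0, 0, 2], "hand": -1}, {"turn": [0, 0, 0], "xyz": [0, 0, 0], "hand": -1}, {"turn": [0, 0, 0], "xyz": [0, 0, 0], "hand": -1}]'

```text
time_s: 6.45
tool_pos: [0.5566, 0.0056, 0.0734]
tool_rot: [0.0, 0.994, 0.11, 0.0]
wrist_force: [0.1, -0.4, 0.4]
grip_width: 0.0001
grasp_force: 0.0
```

```bash
python3 f.py 12; python3 g.py 1 .074
```

```text
F [ 0.41  0.21 -0.24] sd [0.55 0.43 0.47] z mm [556.57   5.51  73.38] tau [-4.8711e+01  3.3250e+01  1.0000e-03] [0.033 0.025 0.001]
t 7.05 pos [0.5565 0.0055 0.0733] F [0.48 0.59 0.23] w -0.00017365301338949634
shift [ 0.6 -0.4 -0.7]
turn [ 0.     -0.     -0.0004]
```

No contact at key 2, while key 1 gave about 3 mm at the same height, so key 2 looks latched. I'll lower a little to touch it.

Request:
send_rows --rows '[{"turn": [0, 0, 0], "xyz": [0, 0, 1], "hand": -1}, {"turn": [0, 0, 0], "xyz": [0, 0, 0.5], "hand": -1}, {"turn": [0, 0, 0], "xyz": [0, 0, 0.3], "hand": -1}, {"turn": [0, 0, 0], "xyz": [0, 0, 0], "hand": -1}, {"turn": [0, 0, 0], "xyz": [0, 0, 0], "hand": -1}]'

```text
time_s: 7.68
tool_pos: [0.5565, 0.0055, 0.0716]
tool_rot: [0.0, 0.994, 0.11, 0.0]
wrist_force: [-0.3, 0.1, 2.5]
grip_width: -0.0001
grasp_force: 0.9
```

```bash
python3 f.py 8
```

```text
F [-0.33 -0.5   1.92] sd [0.53 0.56 0.34] z mm [556.56   5.5   71.54] tau [-47.802  32.621  -0.123] [0.006 0.03  0.02 ]
```

Key 2 is stiff, at about 1.9 N, so it is the latched one. On to keys 3 and 4 at the height used for key 1.

Request:
send_rows --rows '[{"turn": [0, 0, 0], "xyz": [0, 0, -13.8], "hand": -1}, {"turn": [0, 0, 0], "xyz": [0.5, 25, 0], "hand": -1}, {"turn": [0, 0, 0], "xyz": [0, 24.5, 0], "hand": -1}, {"turn": [0, 0, 0], "xyz": [0, 0, 0], "hand": -1}, {"turn": [0, 0, 0], "xyz": [0, 0, 0], "hand": -1}]'

```text
time_s: 8.7
tool_pos: [0.5678, -0.0424, 0.0856]
tool_rot: [-0.0, 0.994, 0.11, 0.0]
wrist_force: [-1.1, 0.2, 0.3]
grip_width: 0.0
grasp_force: 0.0
```

Request:
send_rows --rows '[{"turn": [0, 0, 0], "xyz": [0, 0, 6], "hand": -1}, {"turn": [0, 0, 0], "xyz": [0, 0, 4], "hand": -1}, {"turn": [0, 0, 0], "xyz": [0, 0, 2], "hand": -1}, {"turn": [0, 0, 0], "xyz": [0, 0, 0], "hand": -1}, {"turn": [0, 0, 0], "xyz": [0, 0, 0], "hand": -1}]'

```text
time_s: 9.32
tool_pos: [0.5678, -0.0426, 0.0734]
tool_rot: [-0.0, 0.994, 0.11, -0.0]
wrist_force: [0.1, 0.8, 1.1]
grip_width: -0.0002
grasp_force: 0.6
```

```bash
python3 f.py 10; python3 g.py 2 .074
```

```text
F [-0.36  0.75  1.13] sd [0.58 0.48 0.5 ] z mm [567.89 -42.67  73.39] tau [-49.595  33.08   -0.211] [0.019 0.03  0.026]
t 9.825 pos [ 0.5679 -0.0427  0.0733] F [-0.68  0.41  0.27] w 8.116497535216363e-05
shift [ 0.1  0.2 -0.7]
turn [-0.     -0.0001 -0.0004]
```

Request:
send_rows --rows '[{"turn": [0, 0, 0], "xyz": [0, 0, -12], "hand": -1}, {"turn": [0, 0, 0], "xyz": [0, 25, 0], "hand": -1}, {"turn": [0, 0, 0], "xyz": [0, 25, 0], "hand": -1}, {"turn": [0, 0, 0], "xyz": [0, 0, 0], "hand": -1}, {"turn": [0, 0, 0], "xyz": [0, 0, 0], "hand": -1}]'

```text
time_s: 10.45
tool_pos: [0.5787, -0.0913, 0.0856]
tool_rot: [-0.0, 0.994, 0.11, 0.0]
wrist_force: [-0.1, 0.3, -0.1]
grip_width: 0.0001
grasp_force: 0.0
```

Request:
send_rows --rows '[{"turn": [0, 0, 0], "xyz": [0, 0, 6], "hand": -1}, {"turn": [0, 0, 0], "xyz": [0, 0, 4], "hand": -1}, {"turn": [0, 0, 0], "xyz": [0, 0, 2], "hand": -1}, {"turn": [0, 0, 0], "xyz": [0, 0, 0], "hand": -1}, {"turn": [0, 0, 0], "xyz": [0, 0, 0], "hand": -1}]'

```text
time_s: 11.08
tool_pos: [0.5788, -0.0913, 0.0734]
tool_rot: [-0.0, 0.994, 0.11, 0.0]
wrist_force: [-0.4, 0.3, 1.6]
grip_width: 0.0
grasp_force: 0.6
```

```bash
python3 f.py 10; python3 g.py 3 .074
```

```text
F [-0.3   1.16  1.39] sd [0.54 0.28 0.36] z mm [578.85 -91.46  73.4 ] tau [-51.555  33.191  -0.213] [0.018 0.036 0.031]
t 11.575 pos [ 0.5789 -0.0915  0.0733] F [0.62 1.04 1.05] w 7.458038174210695e-05
shift [ 0.   0.1 -0.7]
turn [-0.     -0.0002 -0.0004]
```

Keys 1, 3 and 4 are free, so key 2 is the latched one. I'll go back and press it home in small steps.

Request:
send_rows --rows '[{"turn": [0, 0, 0], "xyz": [0, 0, -12], "hand": -1}, {"turn": [0, 0, 0], "xyz": [0, -35, 0], "hand": -1}, {"turn": [0, 0, 0], "xyz": [0, -35, 0], "hand": -1}, {"turn": [0, 0, 0], "xyz": [0, -30, 0], "hand": -1}, {"turn": [0, 0, 0], "xyz": [0, 0, 0], "hand": -1}]'

```text
time_s: 12.2
tool_pos: [0.5568, 0.0075, 0.0861]
tool_rot: [0.0, 0.994, 0.111, 0.0]
wrist_force: [0.3, -0.4, 0.5]
grip_width: -0.0001
grasp_force: 0.0
```

Request:
send_rows --rows '[{"turn": [0, 0, 0], "xyz": [0, 0, 8], "hand": -1}, {"turn": [0, 0, 0], "xyz": [0, 0, 5], "hand": -1}, {"turn": [0, 0, 0], "xyz": [0, 0, 3], "hand": -1}, {"turn": [0, 0, 0], "xyz": [0, 0, 1.5], "hand": -1}, {"turn": [0, 0, 0], "xyz": [0, 0, 0], "hand": -1}]'

```text
time_s: 12.82
tool_pos: [0.557, 0.0055, 0.0679]
tool_rot: [0.0, 0.994, 0.11, 0.0]
wrist_force: [-0.8, -2.0, 2.5]
grip_width: -0.0001
grasp_force: 1.4
```

```bash
python3 f.py 6; python3 g.py 1 .067
```

```text
F [-0.3  -2.33  3.12] sd [0.42 0.18 0.71] z mm [557.04   5.89  67.99] tau [-47.287  32.078  -0.127] [0.038 0.052 0.063]
t 13.125 pos [0.5571 0.006  0.068 ] F [-0.13 -2.39  3.24] w 0.0001663274757820539
shift [-0.1  0.   1. ]
turn [ 0.0003 -0.0004 -0.0004]
```

Request:
send_rows --rows '[{"turn": [0, 0, 0], "xyz": [0, 0, 0.5], "hand": -1}, {"turn": [0, 0, 0], "xyz": [0, 0, 0.5], "hand": -1}, {"turn": [0, 0, 0], "xyz": [0, 0, 0.5], "hand": -1}, {"turn": [0, 0, 0], "xyz": [0, 0, 0], "hand": -1}, {"turn": [0, 0, 0], "xyz": [0, 0, 0], "hand": -1}]'

```text
time_s: 13.75
tool_pos: [0.5571, 0.0061, 0.067]
tool_rot: [0.0, 0.994, 0.11, 0.0]
wrist_force: [-1.1, -3.3, 7.3]
grip_width: -0.0001
grasp_force: 3.7
```

```bash
python3 f.py 6
```

```text
F [-1.68 -2.49  7.46] sd [0.28 0.32 0.41] z mm [557.08   6.07  66.98] tau [-44.888  30.843  -0.677] [0.001 0.    0.   ]
```

The key is on its stop (7.5 N, tip about 6 mm above the panel). I'll release, then touch it at z = 73.4 mm to check that it sprang up.

Request:
send_rows --rows '[{"turn": [0, 0, 0], "xyz": [0, 0, -6], "hand": -1}, {"turn": [0, 0, 0], "xyz": [0, 0, -14], "hand": -1}, {"turn": [0, 0, 0], "xyz": [0, 0, 0], "hand": -1}, {"turn": [0, 0, 0], "xyz": [0, 0, 0], "hand": -1}, {"turn": [0, 0, 0], "xyz": [0, 0, 0], "hand": -1}]'

```text
time_s: 14.68
tool_pos: [0.5566, 0.0062, 0.0858]
tool_rot: [-0.0, 0.994, 0.11, -0.0]
wrist_force: [0.5, -0.1, -0.1]
grip_width: -0.0004
grasp_force: 0.0
```

Request:
send_rows --rows '[{"turn": [0, 0, 0], "xyz": [0, 0, 7], "hand": -1}, {"turn": [0, 0, 0], "xyz": [0, 0, 4], "hand": -1}, {"turn": [0, 0, 0], "xyz": [0, 0, 2], "hand": -1}, {"turn": [0, 0, 0], "xyz": [0, 0, 0], "hand": -1}, {"turn": [0, 0, 0], "xyz": [0, 0, 0], "hand": -1}]'

```text
time_s: 15.3
tool_pos: [0.5568, 0.0061, 0.0734]
tool_rot: [-0.0, 0.994, 0.11, -0.0]
wrist_force: [-0.8, -0.9, 1.0]
grip_width: 0.0001
grasp_force: 0.6
```

```bash
python3 f.py 8
```

```text
F [-1.23 -0.02  1.32] sd [0.31 0.4  0.45] z mm [556.92   6.11  73.41] tau [-48.129  33.237  -0.386] [0.031 0.022 0.015]
```

Key 2 now gives like a free key. Lifting clear and checking the scene.

Request:
send_rows --rows '[{"turn": [0, 0, 0], "xyz": [0, 0, -25], "hand": -1}, {"turn": [0, 0, 0], "xyz": [0, 0, -40], "hand": -1}, {"turn": [0, 0, 0], "xyz": [0, 0, -40], "hand": -1}, {"turn": [0, 0, 0], "xyz": [0, 0, 0], "hand": -1}, {"turn": [0, 0, 0], "xyz": [0, 0, 0], "hand": -1}]'

```text
time_s: 16.32
tool_pos: [0.5569, 0.0061, 0.1778]
tool_rot: [-0.0, 0.994, 0.11, -0.0]
wrist_force: [-0.7, -0.9, -0.1]
grip_width: -0.0
grasp_force: 0.0
```

```bash
python3 - <<'E'
from h import *
cv2.imwrite("pics/b.png",cv2.resize(cv2.cvtColor(bot.snapshot("side"),cv2.COLOR_RGB2BGR)[150:330,200:400],None,fx=3,fy=3))
E
```

```text
(no output)
```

View pics/b.png

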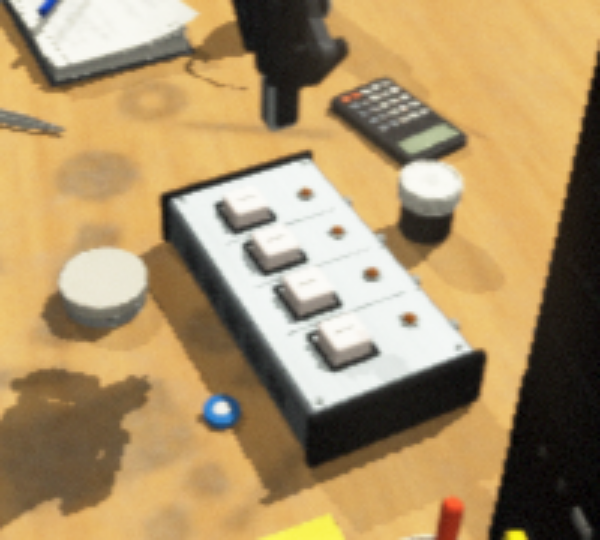

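The four caps stand up, the gripper is clear, and the tin (103,287), disc (221,411) and pot (430,200) have not moved.

```bash
python3 -c "
from workcell import bot
print(bot.finish_job())"
```

```text
the job is handed in; nothing more can be done
None
```

I tapped all four keys left to right, found the second from the left latched, and pressed it home. It sprang up and now gives like a free key. The tin, disc and pot look unmoved, and the job is handed in; no verdict came back.

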